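# Index the harmonica cover-plate table to the next hole

## Robot

A 7-joint arm with a two-finger parallel gripper is mounted at the origin on the work surface. World frame = base frame: x ahead of the robot, y to its left, z up, the work surface at z = 0. Lengths are in m, angles in rad, forces in N, time in s.
With the tool pointing down it reaches from about 0.425 to 0.925 m from the base axis. Payload 6.8 kg.
Tool frame: the origin (TCP) lies midway between the tips of the shut fingers; the grasp point (between the pads) lies 19 mm behind it; z points along the fingers, y is the line along which they close (so a half turn about z gives the same grasp; the last joint's range is limited). The gripper opens to 85 mm and grips with 20 to 120 N. Pads are 22 mm wide; open, the fingers measure 114 mm over their backs; the gripper's body (76 mm by 85 mm) begins 54 mm behind the grasp point. The pads swing forward as they close: fully open they stand 13 mm farther back than shut.
Start: joints at [-1.426, 0.477, 0.022, 1.555, -0.011, 1.109, -0.083], TCP at [0.169, 0.654, 0.231] pointing down, gripper open.
Joint ranges: [-2.96, 2.96], [-0.34, 2.1], [-1.41, 1.46], [0.24, 2.44], [-1.37, 4.51], [0.17, 1.92], [-2.96, 2.96]. Speed limits (rad/s): [2.39, 2.39, 3.14, 3.14, 3.14, 3.14, 3.14].

## Interface

Orientations are given as a unit quaternion [w, x, y, z].
In Python, from station import bot, imaging gives the robot as it stands.
- The arm moves only by the tool move_arm, never from a script. Its argument "commands" is a list that holds one entry, the list of rows, each a list of 7 numbers: the shift along the tool's x, y, z in m, then the turn, a rotation vector about the tool's x, y, z in degrees, then the finger opening in m, from 0 to 0.0854. In form: [[[x, y, z, rx, ry, rz, grip], ...]]. A call has 1 to 20 rows; each row shifts and turns the commanded pose from where the row before left it, along the tool's axes as they then stand; what a row does not reach is not made up. A row lasts 1/8 s, in which the tool goes at most 62.5 mm and 10.7 degrees, less where a joint would pass 70% of its speed; a pose out of reach is approached as far as the arm can. A call is refused whole if a number of a shift passes 0.0625 or a number of a turn 10.7, either way. A call with a gripper value outside its range is refused whole. The fingers move at their own pace and stop on an object; "squeeze" is the grip in N (left out, the last holds). Time passes only in rows, so rows that do not move let the fingers close. It gives the time, the measured TCP pose, the force, the opening and the grip force at its end, in the units of the state.
- bot.get_obs(): the state, without advancing time (a new reading comes with each control period).
- imaging.read_camera(name): name is "scene" or "top" or "wrist"; returns the picture (384x512x3 uint8, red, green, blue); there is no depth.
- imaging.calibration(name): a dict with "intrinsics" (3x3 intrinsics, pixels), "extrinsics" (4x4, takes a point from camera to world coordinates); the wrist camera has in their place "mount" (4x4, takes a point from camera to tool coordinates, whose origin is the TCP and whose axes are the flange's). Camera axes: x right, y down, z forward; pixel columns grow to the right and rows downward; lengths in m; the calibration is good to about 2 mm. A picture is of the moment at which its call begins: read the wrist's pose just before it. calibration takes no time and is no camera call.
- bot.hand_in(): hands the job in; it is judged then, once.
The state is a dict: "t": time; "q": joint angles; "joint_vel": joint speeds; "joint_torque": joint torques, N m; "eef_pos": TCP position; "tool_rot": TCP orientation; "contact_force": force on the tool from outside, world axes, zero at the start; "torque": the same for the moment, N m; "gripper_width": opening from 0.0 (shut) to 1.0 (fully open); "grasp_force": force on a finger pad.
Only numpy, scipy, OpenCV 4.12 (cv2) and the standard library are available. Lean on these libraries where they do the work, as an engineer would, in place of code of your own. Each camera call takes 0.05 s, during which the arm holds its last target. There are 200 camera calls.

## Task

Press the orange spring plunger down into its arm to unlock the round indexing table, push it round to the next notch, the one with the red marker, and let the plunger spring fully back up so that the table is locked there. Work with the fingertips only: let the table carry the chrome cover plate in its nest without touching the plate, leave the other things on the bench alone, and finish clear of everything.

Things in the scene. Friction and masses are not known exactly. Their poses are not given: they have to be found in the camera images.
- fixture: Indexing fixture fixed to the bench: grey round foot with a dark steel index plate 228 mm across, underside 30 mm and top 36 mm above the bench, with open notches 13 mm wide in its rim every 45 degrees. Origin on the vertical turning axis at bench height; z up; +x points from the axis to the notch in which the plunger stands at the start.
- turntable (a joint): Angle of the round green table (130 mm across, top 50 mm up) about the vertical axis, rad; 0 at the start, positive anticlockwise from above. Notches at -1.571, -0.785, 0, 0.785, 1.571; end stops at +-1.7. Locked, with 0.025 rad of play, while the plunger is up in a notch. Unlocked it turns with light friction (1 to 2 N at the plunger) and stays where left.
- table_axis (a point): Centre of the table's top, on the turning axis, 50 mm above the bench.
- plunger (a joint): How far the plunger is pressed down, m: 0 fully up (locked), 0.010 at its stop. Spring: 3 N to start, 6 N at the bottom. From 0.0065 down its brass tooth clears the index plate and the table can turn. Let go between notches, the tooth rubs under the plate (reads 0.006), the table still turns, and it snaps up by itself into the next notch it reaches.
- thumb_cup (a point): Centre of the inner floor of the orange round thumb cup on top of the plunger, 125 mm from the turning axis, 67 mm above the bench when up, 57 mm fully pressed. Cup open upward: 50 mm across inside, 56 outside, rim 14 mm above this floor. It stands on the end of a blue arm 26 mm wide, top 50 mm up. A fingertip in it can press it down and push it round the axis by its wall.
- red_marker: Flat red disc 19 mm across, 3 mm thick, on the index plate 84 mm from the turning axis, in line with the notch to go to: 45 degrees from the start notch, on one side or the other. Origin at the centre of its underside. The blue arm covers it when the table has arrived.
- white_marker: Same disc in white, in line with the notch 45 degrees to the other side (the one already done). Origin at the centre of its underside.
- cover_plate: Polished chrome harmonica cover plate, 30 x 102 x 9 mm, 28 to 56 g, lying loose in the black nest on the table and carried round with it. Origin at the centre of its underside.
- nest (a point): Centre of the nest's floor on the table top, 5 mm from the turning axis on the side away from the plunger; the nest's black edges are 6 mm high.
- comb: Black ebony harmonica comb, 100 x 27 x 7 mm, loose on the bench. Origin at the centre of its underside.
- shim_gauge: Brass shim gauge, 85 x 16 x 8 mm with a thin blade 27 mm longer, loose on the bench. Origin at the centre of the underside of its handle.
- screw_holder: Knurled aluminium screw holder, a standing cylinder 32 mm across, 55 mm high, loose. Origin at the centre of its underside.
- lamp_base: White ceramic lamp base with a brass twist socket on top, 104 mm across, 108 mm high, loose. Origin at the centre of its underside.
There are look-alikes about, which are no part of the job. There is more than one size of the cover_plate; the one meant has the size given above.

How it is judged:
On the way, in this order (a step that is already met when the one before it is completed fails the run):
1. the plunger is pressed in, clear of its start notch (value of joint plunger above 0.0065 m and value of joint turntable between -0.3 and 0.3 rad), for 0.1 s.
2. the plunger is up in the notch at the red marker (value of joint plunger below 0.002 m and ((y of red_marker in the frame of fixture above 0 m and value of joint turntable between 0.745 and 0.825 rad) or (y of red_marker in the frame of fixture below 0 m and value of joint turntable between -0.825 and -0.745 rad))), for 0.2 s.
At the end, for the whole second after the job is handed in: The table stands at the red marker's notch (within 0.04 rad of 45 degrees from the start, on the red marker's side), at rest, with the plunger sprung up to within 2 mm of its top, and the cover plate lies flat in its nest within 6 mm of the nest's centre (all of step 2 and velocity of joint turntable between -0.05 and 0.05 rad/s and distance between cover_plate and nest below 0.006 m and angle between cover_plate's own z axis and vertical below 0.1 rad); the robot touches nothing.
It fails at once if the cover plate is touched by the robot (contact force between any of the fingers, the arm and cover_plate above 0.3 N).
It fails at once if the cover plate is lifted out of its nest (distance between cover_plate and nest above 0.015 m).
It fails at once if a thing standing by is moved (distance of any of comb, shim_gauge, screw_holder, lamp_base from where it was at the start of the episode above 0.015 m).
It also fails if it takes over 42 s, if anything falls off the work surface, if the arm or the gripper's body presses on something with over 40 N, if the wrist force passes 120 N, or if a joint passes its speed limit or range.

## Working session

There is one attempt and no reset: what is moved stays moved. The work goes in short steps, Python scripts to look and compute and a tool call to move; the robot and the scene stay as the last step left them, time stands still between calls to the robot, and variables do not carry over. Pictures are saved under pics/ and viewed, at most 10 in all, crops included, and the job is handed in when it is done.

Besides the shell and the picture viewer there is one more tool, called by a JSON object that holds its "op" and its "data", one argument or row to a line. move_arm: Moves the arm, as the interface text tells. Its arguments: {"type":"object","properties":{"commands":{"type":"array","items":{"type":"array","items":{"type":"array","items":{"type":"number"}}}},"squeeze":{"type":"number"}},"required":["commands"]}

```bash
mkdir -p pics; python3 - <<'E'
from station import bot, imaging
import cv2,numpy as np
o=bot.get_obs(); print(o)
a=imaging.read_camera("scene");b=imaging.read_camera("top")
cv2.imwrite("pics/a.png",a[:,:,::-1]);cv2.imwrite("pics/b.png",b[:,:,::-1])
for n in("scene","top","wrist"):print(imaging.calibration(n))
E
```

```text
{'t': 0.0, 'q': array([-1.42611277,  0.47777344,  0.02231003,  1.55645882, -0.01149959,
        1.10933227, -0.08308692]), 'joint_vel': array([ 0.00024166, -0.00062232, -0.00014482, -0.00113577,  0.00061897,
       -0.00069218, -0.00051189]), 'joint_torque': array([-6.67598124e-04, -5.96446180e+01,  1.60775386e+00, -2.81192708e+01,
        1.24980760e-02,  9.39849357e-03,  6.46224919e-06]), 'eef_pos': array([0.16866359, 0.65296158, 0.23033993]), 'tool_rot': array([-5.47210307e-05,  1.26025132e-01,  9.92026621e-01, -9.20478148e-04]), 'contact_force': array([-0.05597877,  0.64207033, -0.45119009]), 'torque': array([-0.0695027 , -0.0062192 , -0.00107791]), 'grasp_force': 0.0, 'gripper_width': 1.0019489360339364}
{'intrinsics': array([[396.00003649,   0.        , 256.66625626],
       [  0.        , 396.00003649, 191.76432011],
       [  0.        ,   0.        ,   1.        ]]), 'extrinsics': array([[ 0.44133466,  0.63434655, -0.63468746,  1.26214872],
       [ 0.8972499 , -0.32212013,  0.3019623 , -0.35130483],
       [-0.01289687, -0.70273969, -0.71133016,  0.90220306],
       [ 0.   
[... 299 characters left out ...]
  [-0.99939989, -0.02831959,  0.01994656,  0.01013038],
       [-0.01765059, -0.07912901, -0.99670811,  1.27396826],
       [ 0.        ,  0.        ,  0.        ,  1.        ]])}
{'intrinsics': array([[289.89510601,   0.        , 253.38632001],
       [  0.        , 289.89510601, 195.29393854],
       [  0.        ,   0.        ,   1.        ]]), 'mount': array([[ 4.02853219e-04, -9.55761415e-01, -2.94142745e-01,
         7.49696336e-02],
       [ 9.99999904e-01,  4.35215181e-04, -4.45657651e-05,
         4.27691408e-04],
       [ 1.70609627e-04, -2.94142699e-01,  9.55761499e-01,
        -1.43641822e-01],
       [ 0.00000000e+00,  0.00000000e+00,  0.00000000e+00,
         1.00000000e+00]])}
```

View pics/a.png

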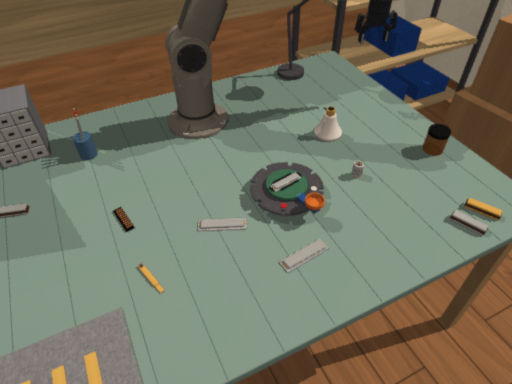

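View pics/b.png

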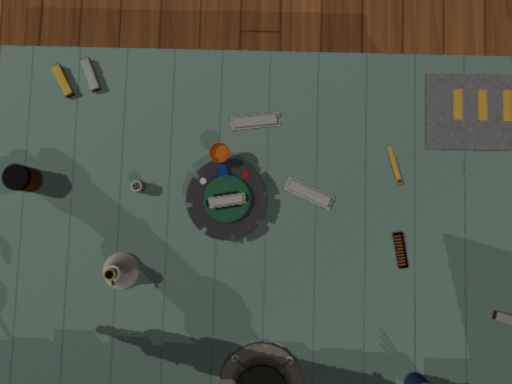

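The pictures show the orange cup at (221,152) in the top view, the axis near (227,199), red at (246,175) and white at (203,181). Next I'll measure these from masks.

```bash
cat >h.py <<'E'
import numpy as np,cv2
from station import bot,imaging
def ray(n,u,v,z):
    c=imaging.calibration(n);T=c["extrinsics"];d=T[:3,:3]@np.linalg.solve(c["intrinsics"],[u,v,1.]);o=T[:3,3]
    return o+d*(z-o[2])/d[2]
def blobs(im,lo,hi,box,amin=15):
    h=cv2.cvtColor(im,cv2.COLOR_RGB2HSV);m=cv2.inRange(h,np.array(lo),np.array(hi))
    k=np.zeros_like(m);x0,y0,x1,y1=box;k[y0:y1,x0:x1]=m[y0:y1,x0:x1]
    n,l,s,c=cv2.connectedComponentsWithStats(k);return [(c[i].round(1),s[i].tolist()) for i in range(1,n) if s[i][4]>=amin]
E
python3 - <<'E'
from h import *
b=cv2.imread("pics/b.png")[:,:,::-1].copy();a=cv2.imread("pics/a.png")[:,:,::-1].copy()
bt=(180,135,275,245);bs=(240,155,335,225)
R={"orange":((5,150,120),(16,255,255)),"red":((0,150,100),(4,255,255)),"green":((60,100,40),(90,255,200)),"white":((0,0,190),(180,40,255)),"blue":((100,150,50),(125,255,255))}
for k,(lo,hi) in R.items():
    z={"orange":.075,"red":.039,"green":.05,"white":.039,"blue":.05}[k]
    for n,im,bx in(("top",b,bt),("scene",a,bs)):
        for c,s in blobs(im,lo,hi,bx): print(k,n,c,s,ray(n,*c,z).round(4))
cv2.imwrite("pics/c.png",np.hstack([cv2.resize(b[135:245,180:275],(380,440),interpolation=2),cv2.resize(a[155:225,240:335],(400,440),interpolation=2)])[:,:,::-1])
E
```

```text
orange top [221.5 153. ] [215, 145, 14, 17, 188] [0.6291 0.1248 0.075 ]
orange scene [314.7 200.4] [305, 193, 20, 16, 251] [0.6307 0.1329 0.075 ]
red top [244.9 174.1] [242, 171, 7, 7, 33] [0.5773 0.0611 0.039 ]
red scene [283.5 205. ] [281, 203, 6, 5, 26] [0.5774 0.0617 0.039 ]
green top [226.7 197.8] [204, 175, 46, 47, 1071] [0.5094 0.1085 0.05  ]
green scene [287.3 186.6] [267, 170, 40, 30, 512] [0.5243 0.1039 0.05  ]
blue top [222.7 170.1] [218, 163, 10, 15, 124] [0.5855 0.1222 0.05  ]
blue scene [301.  197.5] [297, 193, 8, 10, 47] [0.5831 0.1176 0.05  ]
```

View pics/c.png

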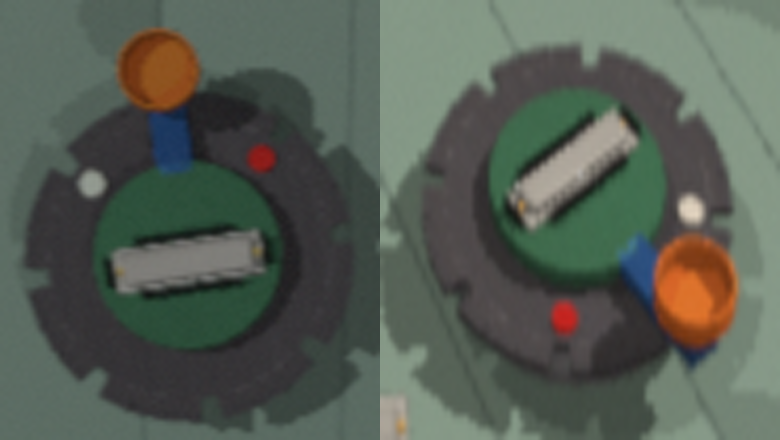

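The red marker is clockwise (−45°). Axis is at about (0.51, 0.109) and the cup at about (0.633, 0.131). I'll move above the cup with the fingers shut.

{"op": "move_arm", "data": {
  "commands": [
    [[-0.0414,-0.0278,0,0,0,0,0],[-0.0414,-0.0278,0,0,0,0,0],[-0.0414,-0.0278,0,0,0,0,0],[-0.0414,-0.0278,0,0,0,0,0],[-0.0414,-0.0278,0,0,0,0,0],[-0.0414,-0.0278,0,0,0,0,0],[-0.0414,-0.0278,0,0,0,0,0],[-0.0414,-0.0278,0,0,0,0,0],[-0.0414,-0.0278,0,0,0,0,0],[-0.0414,-0.0278,0,0,0,0,0],[-0.0414,-0.0278,0,0,0,0,0],[-0.0414,-0.0278,0,0,0,0,0],[-0.0414,-0.0278,0,0,0,0,0],[-0.0414,-0.0278,0,0,0,0,0],[0,0,0.03,0,0,0,0],[0,0,0.03,0,0,0,0],[0,0,0,0,0,0,0],[0,0,0,0,0,0,0]]
  ]
}}

```text
t: 2.35
eef_pos: [0.6331, 0.132, 0.1722]
tool_rot: [0.0, 0.126, 0.992, 0.0]
contact_force: [-0.4, 0.1, -0.8]
gripper_width: -0.002
grasp_force: 0.0
```

```bash
cat >>h.py <<'E'
from scipy.spatial.transform import Rotation as Ro
def pose():
    o=bot.get_obs();q=o["tool_rot"];return o,Ro.from_quat(np.r_[q[1:],q[0]]).as_matrix(),o["eef_pos"]
def wray(R,p,u,v,z):
    c=imaging.calibration("wrist");M=c["mount"];d=R@M[:3,:3]@np.linalg.solve(c["intrinsics"],[u,v,1.]);s=p+R@M[:3,3]
    return s+d*(z-s[2])/d[2]
E
python3 - <<'E'
from h import *
o,R,p=pose();im=imaging.read_camera("wrist");cv2.imwrite("pics/w1.png",im[:,:,::-1])
print(o["t"],p,o["contact_force"],o["gripper_width"],R.round(3))
for k,lo,hi,z in(("or",(5,150,100),(16,255,255),.081),("red",(0,150,80),(4,255,255),.039),("green",(60,100,30),(90,255,200),.05)):
    for c,s in blobs(im,lo,hi,(0,0,512,384),150): print(k,c,s,wray(R,p,*c,z).round(4), wray(R,p,s[0]+s[2]/2,s[1]+s[3]/2,z).round(4))
E
```

```text
2.35 [0.63311793 0.13195548 0.17222308] [-0.37330842  0.12953154 -0.79205314] -0.002003378202728667 [[-0.968  0.25   0.001]
 [ 0.25   0.968  0.   ]
 [-0.001  0.    -1.   ]]
or [251.9 195.9] [221, 165, 63, 63, 3174] [0.6309 0.1317 0.081 ] [0.6316 0.1321 0.081 ]
red [166.9 149.5] [158, 140, 19, 20, 287] [0.5785 0.0614 0.039 ] [0.5791 0.0618 0.039 ]
```

View pics/w1.png

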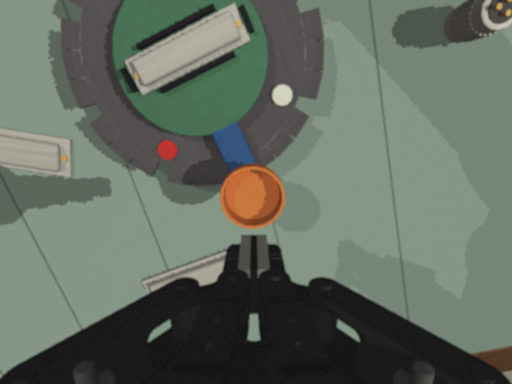

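The wrist view shows the cup centred at (253,197), just ahead of the fingertip, about 1 mm off in position. I'll descend and press.

{"op": "move_arm", "data": {
  "commands": [
    [[0,0,0.03,0,0,0,0],[0,0,0.03,0,0,0,0],[0,0,0.03,0,0,0,0],[0.001,0,0.009,0,0,0,0],[0,0,0.005,0,0,0,0],[0,0,0.005,0,0,0,0],[0,0,0.005,0,0,0,0],[0,0,0,0,0,0,0],[0,0,0,0,0,0,0]]
  ]
}}

```text
t: 3.52
eef_pos: [0.6327, 0.1323, 0.0583]
tool_rot: [0.001, 0.126, 0.992, 0.0]
contact_force: [-0.3, -0.4, 5.3]
gripper_width: 0.002
grasp_force: 2.7
```

```bash
python3 - <<'E'
from h import *
o,R,p=pose();c=np.array([.51,.109]);r=.1235
a0=np.radians(10.76);P=[p]
for d in list(range(4,41,4))+[42,44,46,48,50,52,54]:
    a=a0-np.radians(d);P.append(np.r_[c+r*np.array([np.cos(a),np.sin(a)]),p[2]]);print(d,(R.T@(P[-1]-P[-2])).round(4))
E
```

```text
4 [-0.0022 -0.0085 -0.    ]
8 [-0.0028 -0.0081 -0.    ]
12 [-0.0023 -0.0083 -0.    ]
16 [-0.0017 -0.0085 -0.    ]
20 [-0.0011 -0.0086 -0.    ]
24 [-0.0005 -0.0086 -0.    ]
28 [ 0.0001 -0.0086 -0.    ]
32 [ 0.0007 -0.0086 -0.    ]
36 [ 0.0013 -0.0085 -0.    ]
40 [ 0.0019 -0.0084 -0.    ]
42 [ 0.0012 -0.0041 -0.    ]
44 [ 0.0013 -0.0041 -0.    ]
46 [ 0.0015 -0.0041 -0.    ]
48 [ 0.0016 -0.004  -0.    ]
50 [ 0.0017 -0.0039 -0.    ]
52 [ 0.0019 -0.0039 -0.    ]
54 [ 0.002  -0.0038 -0.    ]
```

{"op": "move_arm", "data": {
  "commands": [
    [[-0.0022,-0.0085,0,0,0,0,0],[-0.0028,-0.0081,0,0,0,0,0],[-0.0023,-0.0083,0,0,0,0,0],[-0.0017,-0.0085,0,0,0,0,0],[-0.0011,-0.0086,0,0,0,0,0],[-0.0005,-0.0086,0,0,0,0,0],[0.0001,-0.0086,0,0,0,0,0],[0.0007,-0.0086,0,0,0,0,0],[0.0013,-0.0085,0,0,0,0,0],[0,0,0,0,0,0,0]]
  ]
}}

```text
t: 4.78
eef_pos: [0.6217, 0.0552, 0.0584]
tool_rot: [0.001, 0.127, 0.992, 0.0]
contact_force: [-0.2, -1.1, 5.7]
gripper_width: -0.001
grasp_force: 2.8
```

```bash
python3 - <<'E'
from h import *
o,R,p=pose();im=imaging.read_camera("wrist");cv2.imwrite("pics/w2.png",im[:,:,::-1])
print(o["t"],p,o["contact_force"])
for c,s in blobs(im,(5,150,100),(16,255,255),(0,0,512,384),150): print(c,s,wray(R,p,s[0]+s[2]/2,s[1]+s[3]/2,.072).round(4))
E
```

```text
4.775 [0.62166003 0.05521614 0.0583838 ] [-0.20696925 -1.13429862  5.66466581]
[258.1 238.3] [202, 205, 109, 81, 4220] [0.6135 0.0594 0.072 ]
```

View pics/w2.png

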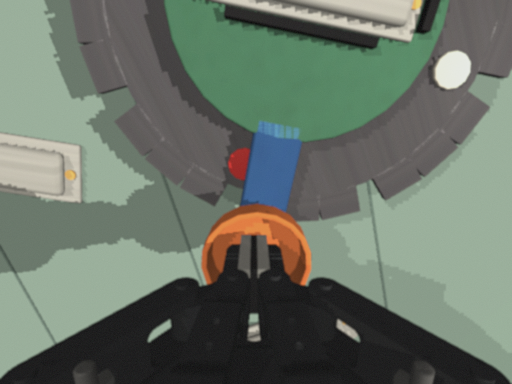

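The cup is being carried with the finger: centred on it at column 257, with the blue arm just short of the red disc. I'll lift off the cup floor so the tooth rubs, then push by the wall until it snaps in.

{"op": "move_arm", "data": {
  "commands": [
    [[0,0,-0.006,0,0,0,0],[0,0,-0.006,0,0,0,0],[0.0019,-0.0084,0,0,0,0,0],[0.0012,-0.0041,0,0,0,0,0],[0.0013,-0.0041,0,0,0,0,0],[0.0015,-0.0041,0,0,0,0,0],[0.0016,-0.004,0,0,0,0,0],[0,0,0,0,0,0,0]]
  ]
}}

```text
t: 5.82
eef_pos: [0.6069, 0.0335, 0.0692]
tool_rot: [-0.0, 0.126, 0.992, -0.0]
contact_force: [0.3, 2.6, -0.9]
gripper_width: -0.003
grasp_force: 0.9
```

```bash
python3 - <<'E'
from h import *
o,R,p=pose();im=imaging.read_camera("wrist");cv2.imwrite("pics/w3.png",im[:,:,::-1])
print(o["t"],p,o["contact_force"])
for c,s in blobs(im,(5,150,100),(16,255,255),(0,0,512,384),150): print(c,s,wray(R,p,s[0]+s[2]/2,s[1]+s[3]/2,.075).round(4))
E
```

```text
5.825 [0.60694445 0.03353644 0.06918121] [ 0.25000433  2.6218238  -0.88173228]
[286.9 240.9] [228, 210, 99, 74, 3615] [0.6063 0.0473 0.075 ]
```

View pics/w3.png

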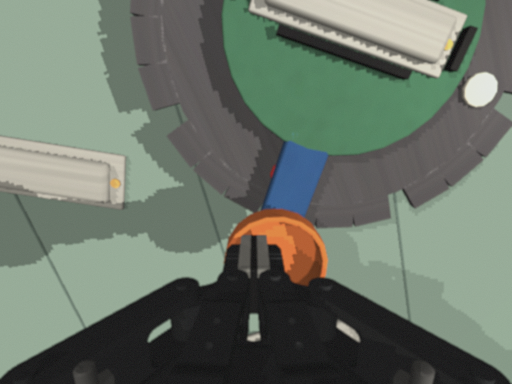

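The finger is against the cup's wall (cup centre at column 278, finger at 255). A sliver of red still shows, so I'll keep pushing slowly.

{"op": "move_arm", "data": {
  "commands": [
    [[0.0017,-0.0039,0,0,0,0,0],[0.0019,-0.0039,0,0,0,0,0],[0,0,0,0,0,0,0]]
  ]
}}

```text
t: 6.25
eef_pos: [0.6012, 0.0265, 0.0694]
tool_rot: [-0.001, 0.127, 0.992, -0.0]
contact_force: [-1.3, 1.0, 3.9]
gripper_width: 0.0
grasp_force: 2.8
```

{"op": "move_arm", "data": {
  "commands": [
    [[0.001,-0.0019,0,0,0,0,0],[0,0,0,0,0,0,0]]
  ]
}}

```text
t: 6.5
eef_pos: [0.6008, 0.0262, 0.0695]
tool_rot: [0.0, 0.126, 0.992, 0.0]
contact_force: [-0.5, 4.1, 3.7]
gripper_width: -0.002
grasp_force: 4.0
```

Motion stalled and the force rose, so it has probably snapped in. I'll back off toward the cup centre, lift clear and look.

{"op": "move_arm", "data": {
  "commands": [
    [[0,0,-0.003,0,0,0,0],[-0.004,0.007,-0.003,0,0,0,0],[0,0,-0.02,0,0,0,0],[0,0,-0.04,0,0,0,0],[0,0,-0.04,0,0,0,0],[0,0,0,0,0,0,0],[0,0,0,0,0,0,0]]
  ]
}}

```text
t: 7.38
eef_pos: [0.6059, 0.0309, 0.1756]
tool_rot: [0.0, 0.126, 0.992, -0.0]
contact_force: [0.7, -0.3, -0.1]
gripper_width: -0.0
grasp_force: 0.0
```

```bash
python3 - <<'E'
from h import *
o,R,p=pose();im=imaging.read_camera("wrist");cv2.imwrite("pics/w4.png",im[:,:,::-1])
print(o["t"],p,o["contact_force"])
for c,s in blobs(im,(5,150,100),(16,255,255),(0,0,512,384),150):
    q=wray(R,p,s[0]+s[2]/2,s[1]+s[3]/2,.081);d=q-[.51,.109,0];print(c,s,q.round(4),np.hypot(d[0],d[1]),np.degrees(np.arctan2(d[1],d[0])))
b=imaging.read_camera("top");print([ (ray("top",*c,.075).round(4),s) for c,s in blobs(b,(5,150,120),(16,255,255),(180,135,275,245))])
a=imaging.read_camera("scene");print([ (c,s) for c,s in blobs(a,(5,150,120),(16,255,255),(240,155,335,235))])
cv2.imwrite("pics/d.png",np.hstack([cv2.resize(b[135:245,180:275],(380,440),interpolation=2),cv2.resize(a[155:225,240:335],(400,440),interpolation=2)])[:,:,::-1])
E
```

```text
7.375 [0.60590817 0.03094299 0.17562847] [ 0.72700996 -0.2904499  -0.07433493]
[262.6 199.8] [232, 169, 63, 62, 3056] [0.6107 0.0391 0.081 ] 0.12260762270727542 -34.74519500500864
[]
[(array([282.5, 206.8]), [273, 199, 20, 17, 269])]
```

View pics/w4.png

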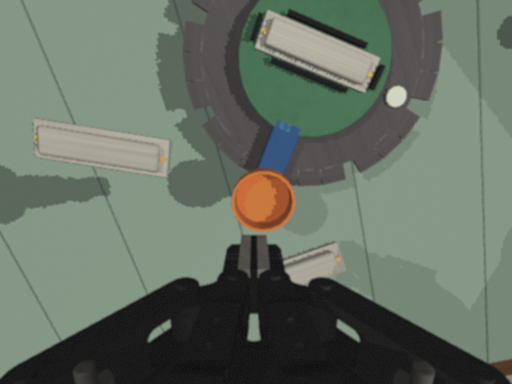

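View pics/d.png

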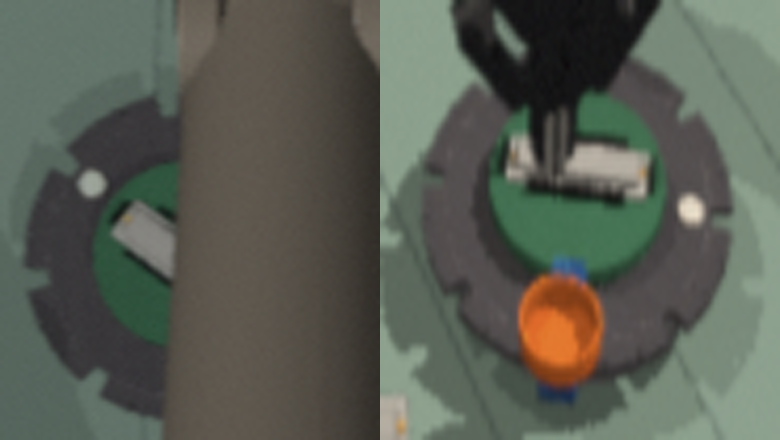

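```bash
python3 - <<'E'
from h import *
# image height of cup in scene view: predicted row of cup centre for z vs bbox centre, before and now
c=imaging.calibration("scene");Ti=np.linalg.inv(c["extrinsics"])
for xy,bb in(((.6328,.1319),(305,193,20,16)),((.6119,.0380),(273,199,20,17))):
    for z in(.069,.075):
        q=c["intrinsics"]@(Ti@np.r_[xy,z,1])[:3];print(z,(q[:2]/q[2]).round(2),bb[0]+bb[2]/2-.5,bb[1]+bb[3]/2-.5)
E
```

```text
0.069 [314.62 202.43] 314.5 200.5
0.075 [314.81 201.  ] 314.5 200.5
0.069 [282.43 208.56] 282.5 207.0
0.075 [282.51 207.14] 282.5 207.0
```

The angle has changed by −45.5°, within the lock's play. The cup's height in the scene view matches the fully-up position, the plate is in its nest and the robot is clear. Handing in.

```bash
python3 -c "
from station import bot
print(bot.hand_in())"
```

```text
the job is handed in; nothing more can be done
None
```

I turned the table clockwise to the red marker's notch and handed the job in: the cameras show it about 45.5° from the start, the plunger fully up, the plate in its nest and the arm clear, but the hand-in gave no verdict.

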